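# Clear a broken bottle into the drop-tray glass bin

## Task

A brown glass bottle has broken on the desk: clear its three pieces (bottom, neck and a curved piece of wall) into the glass-waste bin and leave the bin's lid fully shut. The lid carries a tray: swung up by its bar it brings the tray level for loading, and swung down again it tips the load inside. Leave everything else standing where it is.

Things in the scene. Friction and masses are not known exactly. Their poses are not given: they have to be found in the camera images.
- bottle_base: broken piece: the bottom of a brown glass bottle, a jagged cup 46 mm across, 9 to 22 mm high round its rim, 4 mm wall, about 45 g, standing on its foot. Origin: centre of its underside, z up.
- bottle_neck: broken piece: the threaded neck of the same bottle standing mouth up on its broken shoulder, 35 mm high; the neck is a plain grip 25 mm across from 13 mm up to the top, the shoulder 41 mm across at the foot; about 35 g. Origin: centre of its underside, z up.
- bottle_shard: broken piece: large curved piece of the bottle's wall with a scrap of blank white label, lying dome up like a roof tile, 15 mm high, 42 mm wide along its own x; 48 mm long along its own y between the flat broken ends of its middle, by which it is best gripped (fingers closing along its y); about 35 g. Origin: under its middle, at desk height.
- glass_bin: grey sheet-metal bin for broken glass with a tipping tray, fixed to the desk; outside 160 mm along its x, 130 mm along its y, rim 135 mm above the desk, walls 4 mm. Origin: centre of its underside; its front (bar side) looks along its own -x.
- bin_lid (a joint): angle of the bin's steel lid and tray, one bent piece turning about the hinge line: 0 = lid level and shut, tray hanging inside the back of the bin; 1.92 = open against its stop, lid leaning back, its edge 98 mm above the rim, tray level in the mouth. Turning back to 0 lowers the tray's front edge and tips what lies on it into the bin. Stays at any angle by friction, about 0.2 N m.
- bin_hinge (a point): middle of the hinge line, which runs along the bin's y, at rim height (135 mm), 23 mm behind the bin's centre (towards bin +x).
- bin_tray (a point): middle of the tray floor, on its upper face. With the lid open (1.92) the floor is level, 18 mm below the rim, 118 mm wide along the bin's y, and lies 7 to 95 mm forward (bin -x) of the hinge line; this point is then 51 mm forward of it. Its axes turn with the lid.
- bin_bar (a point): middle of the round grab bar at the lid's front edge, 10 mm thick, along the bin's y, 66 mm clear between brackets. From the hinge line: 128 mm forward, 16.5 mm up when shut; 59 mm back, 115 mm up when open. Pinched from above across the bar, fingers can point down through the whole swing (the bar turns in them) if the tips reach at most 12 mm below its middle: the lid edge is 28 mm from it.
- mortar: white porcelain mortar, 70 mm across, 44 mm high, standing among the pieces, to be left alone. Origin: centre of its underside.
- pigment_jar1: screw-lid glass jar, 36 mm across, 48 mm high, left alone. Origin: centre of its underside.
- pigment_jar2: screw-lid glass jar, 36 mm across, 51 mm high, left alone. Origin: centre of its underside.
- loupe: black stand loupe, 37 mm across, 29 mm high, left alone. Origin: centre of its underside.
- brass_weight0: brass weight, 22 mm across, 26 mm high, left alone. Origin: centre of its underside.
- thread_spool: spool of thread, 27 mm across, 33 mm high, left alone. Origin: centre of its underside.
- beaker: glass beaker, 70 mm across, 84 mm high, behind the work, left alone. Origin: centre of its underside.
- erlenmeyer: corked conical flask, 61 mm across at the foot, 97 mm high, behind the work, left alone. Origin: centre of its underside.
- amber_flask: whole long-necked brown volumetric flask, 58 mm across at the bulb, 176 mm high, behind the work, left alone. Origin: centre of its underside.
Mind the look-alikes: they are no part of the job. Leave any blue or yellow look-alike of the bottle_neck alone.

How it is judged:
By the outcome, as a careful person would: the job done as asked, in the order asked, and still so for the second after the job is handed in, with the robot touching nothing.
It also fails if it takes over 72 s, if anything falls off the work surface, if the arm or the gripper's body presses on something with over 40 N, if the wrist force passes 120 N, or if a joint passes its speed limit or range.

## Robot

A 7-joint arm with a two-finger parallel gripper is mounted at the origin on a cart in front of the work surface, level with it; the furniture and walls round the work are solid. World frame = base frame: x ahead of the robot, y to its left, z up, the work surface at z = 0. Lengths are in m, angles in rad, forces in N, time in s.
With the tool pointing down it reaches from about 0.425 to 0.925 m from the base axis. Payload 6.8 kg.
Tool frame: the origin (TCP) lies at the very end of the fingers, on their centre line; the grasp point (between the pads) lies 19 mm behind it; z points along the fingers, y is the line along which they close (so a half turn about z gives the same grasp; the last joint's range is limited). The gripper opens to 85 mm and grips with 20 to 120 N. Pads are 22 mm wide; open, the fingers measure 114 mm over their backs; the gripper's body (76 mm by 85 mm) begins 54 mm behind the grasp point. The pads swing forward as they close: fully open they stand 13 mm farther back than shut.
Start: joints at [-1.236, 0.477, 0.022, 1.555, -0.011, 1.109, -0.083], TCP at [0.289, 0.61, 0.231] pointing down, gripper open.
Joint ranges: [-2.96, 2.96], [-0.34, 2.1], [-1.41, 1.46], [0.24, 2.44], [-1.37, 4.51], [0.17, 1.92], [-2.96, 2.96]. Speed limits (rad/s): [2.39, 2.39, 3.14, 3.14, 3.14, 3.14, 3.14].

## Interface

Orientations are given as a unit quaternion [w, x, y, z].
In Python, from station import bot gives the robot as it stands.
- The arm moves only by the tool jog_arm, never from a script. Its argument "motion" is a list of rows, each a list of 7 numbers: the turn, a rotation vector about the tool's x, y, z in rad, then the shift along the tool's x, y, z in mm, then the finger opening in mm, from 0 to 85.4. A call has 1 to 10 rows; each row is the pose to reach, as a shift and turn from the pose commanded when the call began, along the tool's axes at that moment; what a row does not reach only later rows make up. A row lasts 1/8 s, in which the tool goes at most 62.5 mm and 10.7 degrees, less where a joint would pass 70% of its speed; a pose out of reach is approached as far as the arm can. A call with a gripper value outside its range is refused whole. The fingers move at their own pace and stop on an object; "grip_force" is the grip in N (left out, the last holds). Time passes only in rows, so rows that repeat a pose let the fingers close. It gives the time, the measured TCP pose, the force, the opening and the grip force at its end, in the units of the state.
- bot.get_obs(): the state, without advancing time (a new reading comes with each control period).
- bot.read_camera(name): name is "side" or "top" or "wrist"; returns a dict with "pixels" (400x640x3 uint8, red, green, blue), "camera_matrix" (3x3 intrinsics, pixels), "distortion" ([k1, k2, p1, p2, k3] as OpenCV has them; the pictures are not rectified), "T" (4x4, takes a point from camera to world coordinates); the wrist camera has in their place "tool_from_camera" (4x4, takes a point from camera to tool coordinates, whose origin is the TCP and whose axes are the flange's). Camera axes: x right, y down, z forward; pixel columns grow to the right and rows downward; lengths in m; the calibration is good to about 2 mm. A picture is of the moment at which its call begins: read the wrist's pose just before it. There is no depth.
- bot.hand_in(): hands the job in; it is judged then, once.
Trained networks look in a picture, given as the dict that the camera call returned (one of the last four; its "shot" number tells which), for a name from the list of things; names that differ only in an ending like _2 or _b are one class to them, and where a whole thing is asked for, a point or a joint stands for the part that bears it (a point fixed in the world has none). Each returns a list of dicts, best first, with "score" (0 to 1); they miss things now and then, are a little off and sometimes report something else, mostly with a low value. They report only what shows in the picture. A call takes as long as a camera call. They do not tell look-alikes from the thing itself.
- bot.spot_in(thing, picture): "xy" ([column, row] in pixels, amid what is visible of it).
- bot.tip_of(thing, picture): "xy" ([column, row] in pixels: a listed point, or the origin of a listed thing).
The state is a dict: "t": time; "q": joint angles; "joint_vel": joint speeds; "joint_torque": joint torques, N m; "eef_pos": TCP position; "tool_rot": TCP orientation; "contact_force": force on the tool from outside, world axes, zero at the start; "torque": the same for the moment, N m; "gripper_width": opening from 0.0 (shut) to 1.0 (fully open); "grasp_force": force on a finger pad.
Only numpy, scipy, OpenCV 4.12 (cv2) and the standard library are available. Lean on these libraries where they do the work, as an engineer would, in place of code of your own. Each camera call takes 0.05 s, during which the arm holds its last target. There are 200 camera calls.

## Working session

There is one attempt and no reset: what is moved stays moved. The work goes in short steps, Python scripts to look and compute and a tool call to move; the robot and the scene stay as the last step left them, time stands still between calls to the robot, and variables do not carry over. Pictures are saved under pics/ and viewed, at most 10 in all, crops included, and the job is handed in when it is done.

Besides the shell and the picture viewer there is one more tool, called after "Call:" as name(argument=value, ...) on one line, values as JSON. jog_arm: Moves the arm, as the interface text tells. Its arguments: {"type":"object","properties":{"motion":{"type":"array"},"grip_force":{"type":"number"}},"required":["motion"]}

```bash
mkdir -p pics; cat > h.py <<'E'
import numpy as np, cv2
from scipy.spatial.transform import Rotation as R
from station import bot
def rot(o):
    q=o["tool_rot"]; return R.from_quat([q[1],q[2],q[3],q[0]]).as_matrix()
def camT(p,o=None):
    if "T" in p: return np.array(p["T"])
    T=np.eye(4);T[:3,:3]=rot(o);T[:3,3]=o["eef_pos"]; return T@np.array(p["tool_from_camera"])
def ray(p,xy,z,o=None):
    T=camT(p,o); u=cv2.undistortPoints(np.array([[xy]],float),np.array(p["camera_matrix"]),np.array(p["distortion"]))[0,0]
    d=T[:3,:3]@[u[0],u[1],1]; c=T[:3,3]; return c+d*(z-c[2])/d[2]
def proj(p,X,o=None):
    T=np.linalg.inv(camT(p,o)); return cv2.projectPoints(np.array(X,float).reshape(-1,3),cv2.Rodrigues(T[:3,:3])[0],T[:3,3],np.array(p["camera_matrix"]),np.array(p["distortion"]))[0][:,0]
def save(n,im): cv2.imwrite("pics/"+n,im[:,:,::-1])
E
python3 - <<'E'
from h import *
np.set_printoptions(precision=4,suppress=True)
o=bot.get_obs(); print(o["t"],o["eef_pos"],o["tool_rot"],o["gripper_width"]); print(rot(o))
P={c:bot.read_camera(c) for c in("top","side")}
for c in P: save(c+"1.png",P[c]["pixels"]); print(c,camT(P[c])[:3,3])
for n in "bottle_base bottle_neck bottle_shard glass_bin bin_hinge bin_tray bin_bar mortar pigment_jar1 pigment_jar2 loupe brass_weight0 thread_spool beaker erlenmeyer amber_flask".split():
  for c in P:
    for d in bot.tip_of(n,P[c])[:3]:
      z={"bin_hinge":.135,"bin_bar":.1515}.get(n,0)
      print(n,c,round(d["score"],2),np.round(d["xy"]),ray(P[c],d["xy"],z)[:2])
E
```

```text
0.0 [0.289  0.6094 0.2303] [-0.0001  0.2196  0.9756 -0.0009] 1.0034268843567147
[[-0.9036  0.4285 -0.0006]
 [ 0.4285  0.9036 -0.0017]
 [-0.0001 -0.0018 -1.    ]]
top [ 0.3059 -0.0474  1.368 ]
side [ 0.0158 -0.6694  0.7232]
bottle_base top 0.45 [397. 204.] [ 0.6086 -0.2687]
bottle_base side 0.82 [396. 279.] [ 0.6054 -0.2861]
bottle_neck top 0.52 [347. 248.] [ 0.4575 -0.1232]
bottle_neck top 0.48 [318. 241.] [ 0.4693 -0.034 ]
bottle_neck top 0.44 [394. 277.] [ 0.381  -0.2741]
bottle_neck side 0.68 [346. 202.] [0.7487 0.0089]
bottle_neck side 0.66 [303. 276.] [ 0.4597 -0.1253]
bottle_neck side 0.62 [267. 218.] [0.5357 0.1111]
bottle_shard top 0.71 [352. 203.] [ 0.5976 -0.127 ]
bottle_shard top 0.19 [371. 258.] [ 0.4336 -0.1997]
bottle_shard side 0.78 [347. 249.] [ 0.6028 -0.1337]
bottle_shard side 0.57 [313. 302.] [ 0.4238 -0.1992]
glass_bin top 0.89 [274. 216.] [0.5342 0.1103]
glass_bin side 0.6 [271. 219.] [0.5406 0.0997]
bin_hinge top 0.88 [271. 200.] [0.5542 0.1082]
bin_hinge side 0.93 [268. 176.] [0.5517 0.1071]
bin_hinge side 0.44 [352. 213.] [ 0.59  -0.158]
bin_tray top 0.56 [370
[... 802 characters left out ...]
22 -0.1949]
loupe top 0.47 [276. 218.] [0.5268 0.102 ]
loupe side 0.79 [316. 301.] [ 0.4288 -0.2025]
brass_weight0 top 0.41 [337. 223.] [ 0.5311 -0.0877]
brass_weight0 side 0.4 [314. 258.] [ 0.5213 -0.0975]
thread_spool top 0.67 [395. 255.] [ 0.4498 -0.272 ]
thread_spool top 0.4 [312. 155.] [0.7401 0.0114]
thread_spool side 0.58 [346. 311.] [ 0.4561 -0.2682]
beaker top 0.92 [313. 154.] [0.7441 0.0083]
beaker side 0.7 [344. 203.] [0.7393 0.0064]
beaker side 0.37 [394. 279.] [ 0.6039 -0.2837]
erlenmeyer side 0.62 [352. 210.] [ 0.731  -0.0325]
amber_flask top 0.56 [410. 170.] [ 0.7214 -0.3039]
amber_flask top 0.56 [414. 230.] [ 0.5292 -0.3245]
amber_flask side 0.72 [429. 259.] [ 0.7162 -0.3025]
```

```bash
python3 - <<'E'
from h import *
for c,b in(("top",(120,320,220,450)),("side",(150,350,200,460))):
    im=cv2.imread(f"pics/{c}1.png")[b[0]:b[1],b[2]:b[3]]
    cv2.imwrite(f"pics/{c}1c.png",cv2.resize(im,None,fx=3,fy=3,interpolation=cv2.INTER_CUBIC)[:600,:800])
E
```

```text
(no output)
```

View pics/top1c.png

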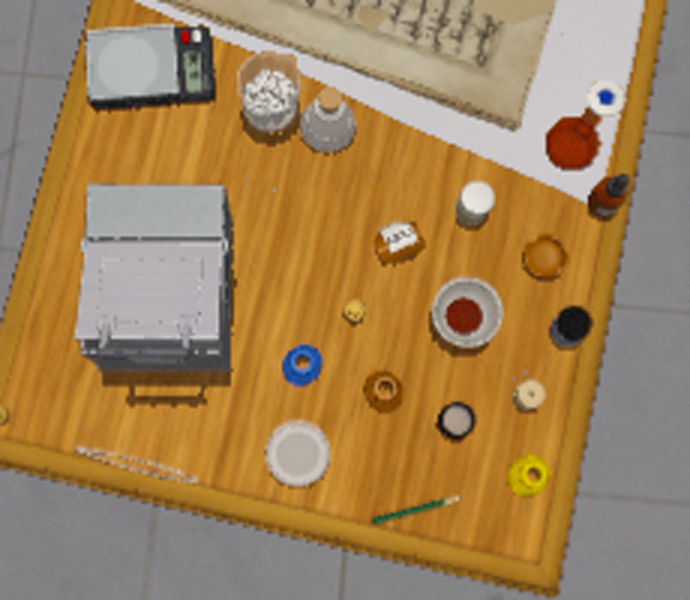

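View pics/side1c.png

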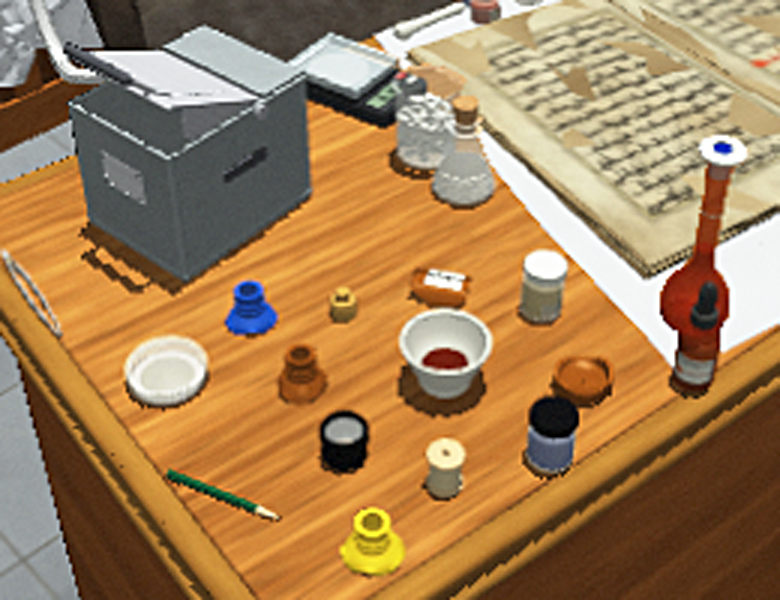

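Neck candidates in the top crop: blue (301,365), brown (384,390) and yellow (530,475). I choose the brown one, at about (0.458, -0.123). The brown cup is at (545,257) and the shard with the white label at (400,240). The amber flask at (573,140) and the dropper bottle at (608,195) are left alone. The lid is partly open, with its bar at side crop (90,62). Next I fit the bin pose.

```bash
cat >> h.py <<'E'
def bpt(b,fwd,left,z):  # bin coords: fwd of hinge line (bin -x), bin +y, height
    c,s=np.cos(b[2]),np.sin(b[2]); x=.023-fwd
    return np.array([b[0]+c*x-s*left,b[1]+s*x+c*left,z])
def bar(b,th):
    a=np.arctan2(.0165,.128)+th; r=np.hypot(.0165,.128); return bpt(b,r*np.cos(a),0,.135+r*np.sin(a))
def go(o,xyz,yaw=None):  # yaw = world direction of tool y (closing); returns shift mm, turn
    M=rot(o); s=M.T@(np.array(xyz)-o["eef_pos"])*1000
    # down-pointing target: z=-Z, y=(cos,sin,0)
    best=None
    if yaw is None: yaw=np.arctan2(M[1,1],M[0,1])
    for k in(0,np.pi):
        y=np.array([np.cos(yaw+k),np.sin(yaw+k),0]); z=np.array([0,0,-1.]); W=np.stack([np.cross(y,z),y,z],1)
        v=R.from_matrix(M.T@W).as_rotvec()
        if best is None or np.linalg.norm(v)<np.linalg.norm(best): best=v
    return np.round(s,1),np.round(best,3)
E
python3 - <<'E'
from h import *
from scipy.optimize import least_squares
P={c:bot.read_camera(c) for c in("top","side")}
t=lambda x,y:(x/3+220,y/3+120); s=lambda x,y:(x/3+200,y/3+150)
# (camera, pixel, fn(b))
H=.065; B=-.057-0; # fwd: back face x=+.08 -> -.057 ; front .103
obs=[("top",t(88,187),lambda b:bpt(b,-.057,H,.135)),("top",t(224,186),lambda b:bpt(b,-.057,-H,.135)),
("side",s(307,75),lambda b:bpt(b,-.057,-H,.135)),("side",s(182,155),lambda b:bpt(b,.103,-H,.135)),("side",s(75,100),lambda b:bpt(b,.103,H,.135)),
("side",s(187,278),lambda b:bpt(b,.103,-H,0)),("side",s(308,192),lambda b:bpt(b,-.057,-H,0)),("side",s(90,225),lambda b:bpt(b,.103,H,0)),
("top",t(231,370),lambda b:bpt(b,.103,-H,0)),
("top",(268,238),lambda b:bar(b,b[3])),("side",(231,171),lambda b:bar(b,b[3]))]
f=lambda b:np.concatenate([proj(P[c],g(b))[0]-xy for c,xy,g in obs])
r=least_squares(f,[.535,.107,0,.3],loss="soft_l1"); print(r.x,np.round(f(r.x).reshape(-1,2),1))
b=r.x; print("bar",bar(b,b[3]))
for n in("bottle_shard","bottle_base","bottle_neck"): print(n,bot.spot_in(n,P["top"])[:2])
print(camT(bot.read_camera("wrist"),bot.get_obs())[:3,3], bot.read_camera("wrist")["tool_from_camera"])
E
```

```text
[0.53120605 0.10375598 0.10097651 0.40574297] [[-0.4 -1.3]
 [ 0.  -1.2]
 [-0.8 -0.3]
 [-4.3  1.1]
 [-2.8  0.7]
 [-0.2  2.3]
 [ 1.1  1.4]
 [-0.2 -0.1]
 [-0.4 -0.8]
 [ 0.3 -1.2]
 [ 1.4  0.9]]
bar [0.44355976 0.09487556 0.20068215]
bottle_shard [{'xy': [352.8, 199.9], 'score': 0.47}]
bottle_base [{'xy': [401.3, 203.5], 'score': 0.76}, {'xy': [271.1, 214.0], 'score': 0.25}]
bottle_neck [{'xy': [327.8, 160.7], 'score': 0.72}, {'xy': [344.7, 247.5], 'score': 0.46}]
[0.21389138 0.64497533 0.37447555] [[ 8.81733993e-04 -9.46094066e-01 -3.23890784e-01  8.31064199e-02]
 [ 9.99998392e-01  3.28420858e-04  1.76298795e-03 -6.15791315e-04]
 [-1.56157995e-03 -3.23891818e-01  9.46092835e-01 -1.43137888e-01]
 [ 0.00000000e+00  0.00000000e+00  0.00000000e+00  1.00000000e+00]]
```

```bash
python3 - <<'E'
from h import *
o=bot.get_obs(); print(go(o,[.4436,.0949,.27],.101))
E
```

```text
(array([-360.2, -399.2,  -38.7]), array([ 0.   , -0.   ,  1.027]))
```

Call:
jog_arm(motion=[[0,0,1.027,-360,-399,-39,60],[0,0,1.027,-360,-399,-39,60],[0,0,1.027,-360,-399,-39,60],[0,0,1.027,-360,-399,-39,60],[0,0,1.027,-360,-399,-39,60],[0,0,1.027,-360,-399,-39,60],[0,0,1.027,-360,-399,-39,60],[0,0,1.027,-360,-399,-39,60],[0,0,1.027,-360,-399,-39,60],[0,0,1.027,-360,-399,-39,60]])

```text
t: 3.3
eef_pos: [0.4443, 0.092, 0.2709]
tool_rot: [0.0, 0.673, 0.74, 0.001]
contact_force: [0.1, 0.6, 0.3]
gripper_width: 0.703
grasp_force: 0.0
```

```bash
python3 - <<'E'
from h import *
o=bot.get_obs(); p=bot.read_camera("wrist"); b=[.5312,.1038,.101]
im=p["pixels"].copy()
for d in bot.tip_of("bin_bar",p)[:2]:
    print(d["xy"],d["score"],ray(p,d["xy"],.2007,o))
for d in bot.tip_of("bin_hinge",p)[:2]:
    print(d["xy"],d["score"],ray(p,d["xy"],.135,o))
print(proj(p,bar(b,.406),o),proj(p,bpt(b,0,0,.135),o))
for X,c in((bar(b,.406),(255,0,0)),(bpt(b,0,0,.135),(0,255,0)),(bpt(b,.103,.065,.135),(0,0,255)),(bpt(b,.103,-.065,.135),(0,0,255)),(bpt(b,-.057,-.065,.135),(255,255,0)),(bpt(b,-.057,.065,.135),(255,255,0))):
    u=proj(p,X,o)[0]; cv2.circle(im,(int(u[0]),int(u[1])),4,c,1)
save("w1.png",im)
E
```

```text
[321.3, 204.5] 0.63 [0.44107173 0.09666921 0.2007    ]
[448.6, 179.9] 0.72 [0.55210973 0.10629029 0.135     ]
[362.8, 341.6] 0.4 [ 0.50028239 -0.07674778  0.135     ]
[[324.69417707 207.21423071]] [[450.72477128 180.29520271]]
```

View pics/w1.png

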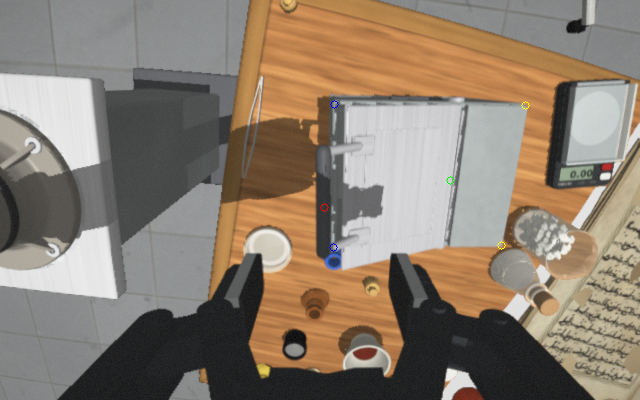

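The bar spans (322,148) to (322,262) and the fit agrees with it; the grippers straddle it. I descend and pinch.

Call:
jog_arm(motion=[[0,0,0,4,-2,40,45],[0,0,0,4,-2,80,45],[0,0,0,4,-2,80,45],[0,0,0,4,-2,80,5],[0,0,0,4,-2,80,5],[0,0,0,4,-2,80,5],[0,0,0,4,-2,80,5]], grip_force=30)

```text
t: 4.32
eef_pos: [0.4413, 0.0995, 0.1909]
tool_rot: [-0.0, 0.67, 0.742, 0.001]
contact_force: [-2.8, 2.7, 1.8]
gripper_width: 0.101
grasp_force: 29.7
```

```bash
python3 - <<'E'
from h import *
b=[.5312,.1038,.101]
o=bot.get_obs(); print(o["t"],o["eef_pos"],o["gripper_width"],o["grasp_force"],o["contact_force"],go(o,o["eef_pos"],.101))
M=rot(o)
for th in np.linspace(.406,1.93,10)[1:]:
    d=bar(b,th)-bar(b,.406); print(round(th,2),np.round(M.T@d*1000))
E
```

```text
4.325 [0.44128968 0.09948616 0.19093875] 0.10070408172893985 29.70300167798996 [-2.84551409  2.65516081  1.84200808] (array([0., 0., 0.]), array([ 0.001, -0.001,  0.   ]))
0.58 [  0.  13. -18.]
0.74 [  0.  28. -33.]
0.91 [  0.  46. -46.]
1.08 [  0.  66. -55.]
1.25 [  0.  87. -61.]
1.42 [  0. 108. -63.]
1.59 [  0. 130. -62.]
1.76 [  0. 151. -57.]
1.93 [  0. 172. -48.]
```

Call:
jog_arm(motion=[[0,0,0,0,13,-18,5],[0,0,0,0,28,-33,5],[0,0,0,0,46,-46,5],[0,0,0,0,66,-55,5],[0,0,0,0,87,-61,5],[0,0,0,0,108,-63,5],[0,0,0,0,130,-62,5],[0,0,0,0,151,-57,5],[0,0,0,0,172,-48,5],[0,0,0,0,174,-47,5]])

```text
t: 5.58
eef_pos: [0.6113, 0.1149, 0.2373]
tool_rot: [-0.003, 0.671, 0.741, -0.004]
contact_force: [-20.6, -2.9, 18.8]
gripper_width: 0.099
grasp_force: 34.6
```

```bash
python3 - <<'E'
from h import *
b=[.5312,.1038,.101]
o=bot.get_obs(); print(o["t"],o["eef_pos"],o["gripper_width"],o["grasp_force"],o["contact_force"],bar(b,1.92))
p=bot.read_camera("top");q=bot.read_camera("side")
a=p["pixels"][120:320,220:450];c=q["pixels"][130:340,200:450]
def up(x):return cv2.resize(x,(400,int(400*x.shape[0]/x.shape[1])),interpolation=cv2.INTER_CUBIC)[:330]
save("s2.png",np.hstack([up(a)[:330],up(c)[:330]]))
E
```

```text
5.575 [0.61128893 0.11489867 0.23727905] 0.09944351162106844 34.59833890199661 [-20.57282562  -2.88639591  18.79851851] [0.61307989 0.1120981  0.24962915]
```

View pics/s2.png

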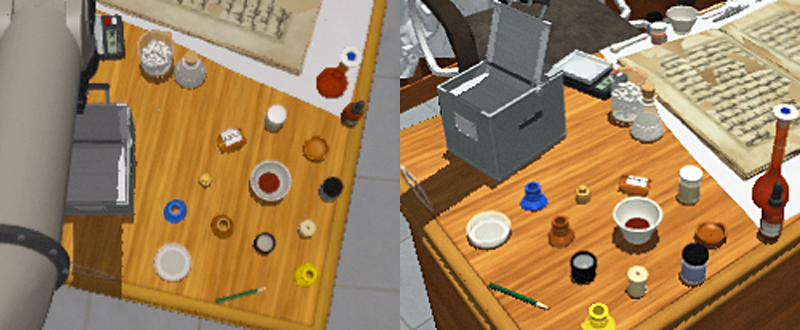

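The lid is open against its stop and the tray is level. I release the bar, lift, and go over to the shard.

Call:
jog_arm(motion=[[0,0,0,0,0,0,40],[0,0,0,0,0,0,40],[0,0,0,0,0,-50,50],[0,0,0,-60,-10,-50,80],[0,0,0,-120,-20,-50,80],[0,0,0,-182,-30,0,80],[0,0,0,-243,-34,37,80],[0,0,0,-243,-34,37,80],[0,0,0,-243,-34,37,80],[0,0,0,-243,-34,37,80]])

```text
t: 6.92
eef_pos: [0.6058, -0.1273, 0.2009]
tool_rot: [0.0, 0.67, 0.742, 0.001]
contact_force: [1.0, -0.1, -0.2]
gripper_width: 0.935
grasp_force: 0.0
```

```bash
python3 - <<'E'
from h import *
o=bot.get_obs(); p=bot.read_camera("wrist"); print(o["t"],o["eef_pos"])
for n in("bottle_shard",):
  for d in bot.tip_of(n,p)[:2]: print(d["xy"],d["score"],ray(p,d["xy"],0,o))
np.save("w2.npy",camT(p,o)); save("w2.png",p["pixels"])
E
```

```text
6.925 [ 0.6058082  -0.1272905   0.20086354]
[322.3, 167.1] 0.56 [ 0.60280691 -0.12782424  0.        ]
```

View pics/w2.png

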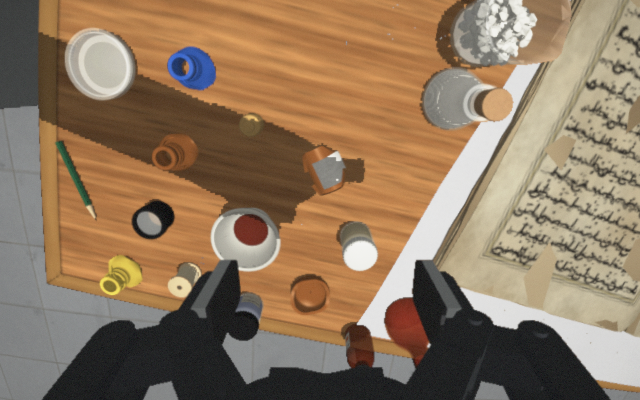

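The shard is at (323,167), the brown neck at (172,152) and the base at (310,293). I take one close crop of each to check the choice.

```bash
python3 - <<'E'
import cv2,numpy as np
im=cv2.imread("pics/w2.png"); f=[]
for x,y,h,z in((323,170,35,8),(174,153,35,3),(310,293,35,3)):
    f.append(cv2.resize(im[y-h:y+h,x-h:x+h],None,fx=z,fy=z,interpolation=cv2.INTER_CUBIC))
r=np.zeros((560,210,3),np.uint8); r[:210]=f[1]; r[210:420]=f[2]
cv2.imwrite("pics/w2c.png",np.hstack([f[0],r]))
E
```

```text
(no output)
```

View pics/w2c.png

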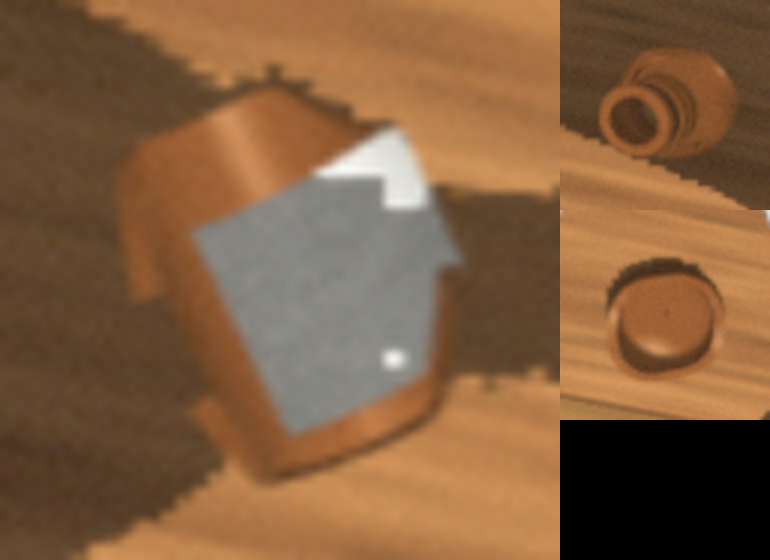

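The shard's axis runs along (195,235) to (295,435) in the crop, and its bottom flat end is at (265,480) to (440,400). All three pieces are plain brown glass, so the choice is confirmed.

```bash
python3 - <<'E'
from h import *
o=bot.get_obs(); p=bot.read_camera("wrist"); 
c=lambda x,y,z:ray(p,(288+x/8,135+y/8),z,o)[:2]
for a,b in(((195,235),(295,435)),((222,115),(268,190))):
    d=c(*b,.014)-c(*a,.014); print(np.degrees(np.arctan2(d[1],d[0])))
d=c(440,400,.005)-c(265,480,.005); print("end",np.degrees(np.arctan2(d[1],d[0]))-90)
print(c(270,85,.015),c(195,125,.01),c(265,480,.0),c(440,400,.0),c(352,440,.007),c(120,170,0),c(300,280,.015))
a=np.radians(-53)
for n in("neck","base"):
  pass
# neck mouth centre: crop (637,117) -> z .035 ; base rim
print("neck",ray(p,(174-35+(637-560)/3,153-35+117/3),.035,o)[:2],"base bottom",ray(p,(310-35+(668-560)/3,293-35+(315-210)/3),.004,o)[:2])
E
```

```text
-58.544996515033205
-53.110014857165055
end -58.39094390586399
[ 0.60000873 -0.10202094] [ 0.59108766 -0.10896233] [ 0.6049282  -0.15865792] [ 0.62735385 -0.14485669] [ 0.61573634 -0.14955696] [ 0.58164391 -0.11785501] [ 0.6063314 -0.1264934]
neck [ 0.45119455 -0.12438094] base bottom [ 0.60510238 -0.28263696]
```

```bash
python3 - <<'E'
from h import *
o=bot.get_obs(); print(o["q"]);print(go(o,[.603,-.129,.003],np.radians(-58)))
E
```

```text
[-0.29533682  0.4548023   0.5434733   1.75601582 -0.27353381  1.00498555
  0.45448981]
(array([ -1.8,  -3.3, 198.1]), array([ 1.000e-03, -1.000e-03,  1.116e+00]))
```

Call:
jog_arm(motion=[[0,0,1.116,-2,-3,30,72],[0,0,1.116,-2,-3,60,72],[0,0,1.116,-2,-3,80,72],[0,0,1.116,-2,-3,100,72],[0,0,1.116,-2,-3,120,72],[0,0,1.116,-2,-3,130,72],[0,0,1.116,-2,-3,150,72],[0,0,1.116,-2,-3,175,72],[0,0,1.116,-2,-3,198,72],[0,0,1.116,-2,-3,198,72]])

```text
t: 8.32
eef_pos: [0.6009, -0.1303, 0.0004]
tool_rot: [-0.001, 0.961, 0.275, -0.001]
contact_force: [0.3, -1.0, 0.0]
gripper_width: 0.842
grasp_force: 0.0
```

Call:
jog_arm(motion=[[0,0,0,0,0,0,35],[0,0,0,0,0,0,35],[0,0,0,0,0,0,35],[0,0,0,0,0,0,35]], grip_force=40)

```text
t: 8.82
eef_pos: [0.603, -0.1314, 0.0032]
tool_rot: [0.0, 0.962, 0.274, 0.001]
contact_force: [0.3, 0.1, 6.0]
gripper_width: 0.544
grasp_force: 41.1
```

```bash
python3 - <<'E'
from h import *
b=[.5312,.1038,.101]
o=bot.get_obs(); print(o["q"]); X=bpt(b,.051,.014,.123); print(X,go(o,X,.101+np.pi/2))
E
```

```text
[-0.33800982  0.77796109  0.63618615  1.87722507 -0.68787114  0.71622363
 -0.31479785]
[0.5019311  0.11490546 0.123     ] (array([  44.3, -262.4, -120.1]), array([ 0.001, -0.002,  0.455]))
```

Call:
jog_arm(motion=[[0,0,0,0,0,-60,35],[0,0,-0.19,0,0,-120,35],[0,0,-0.37,8,-45,-160,35],[0,0,-0.56,16,-90,-190,35],[0,0,-0.75,23,-135,-210,35],[0,0,-0.93,30,-180,-220,35],[0,0,-1.12,37,-220,-220,35],[0,0,-1.3,44,-262,-220,35],[0,0,-1.49,44,-262,-220,35],[0,0,-1.68,44,-262,-220,35]])

```text
t: 10.07
eef_pos: [0.5005, 0.1155, 0.2222]
tool_rot: [-0.0, 0.436, 0.9, -0.0]
contact_force: [0.4, -0.0, -0.6]
gripper_width: 0.543
grasp_force: 41.7
```

```bash
python3 - <<'E'
from h import *
b=[.5312,.1038,.101]
o=bot.get_obs(); print(o["t"],o["q"],o["eef_pos"],o["gripper_width"],o["grasp_force"]); X=bpt(b,.051,.014,.123); print(X,go(o,X,.101+np.pi/2))
E
```

```text
10.075 [-0.76500717  0.23343055  0.4908536   1.97240704 -0.13319284  0.96723856
  0.45839488] [0.50054367 0.1154902  0.22215926] 0.5429392658626562 41.65564697468653
[0.5019311  0.11490546 0.123     ] (array([-1.4,  0.8, 99.2]), array([-0.000e+00, -1.000e-03, -1.004e+00]))
```

Good. I finish the turn, lower and release gently.

Call:
jog_arm(motion=[[0,0,-0.2,-1,1,15,35],[0,0,-0.4,-1,1,25,35],[0,0,-0.6,-1,1,35,35],[0,0,-0.8,-1,1,45,35],[0,0,-1.004,-1,1,60,35],[0,0,-1.004,-1,1,80,35],[0,0,-1.004,-1,1,99,35],[0,0,-1.004,-1,1,99,35],[0,0,-1.004,-1,1,99,53],[0,0,-1.004,-1,1,99,53]])

```text
t: 11.32
eef_pos: [0.5032, 0.1148, 0.1242]
tool_rot: [0.001, -0.047, 0.999, 0.0]
contact_force: [-0.0, 0.2, 0.6]
gripper_width: 0.626
grasp_force: 0.0
```

Call:
jog_arm(motion=[[0,0,0,0,0,-50,53],[0,0,0.18,0,0,-80,53],[0,0,0.37,18,-55,-80,53],[0,0,0.55,36,-110,-80,53],[0,0,0.74,54,-170,-80,53],[0,0,0.92,71,-233,-60,53],[0,0,1.11,71,-233,-40,53],[0,0,1.29,71,-233,-30,53],[0,0,1.48,71,-233,-30,53],[0,0,1.571,71,-233,-30,53]])

```text
t: 12.58
eef_pos: [0.4539, -0.124, 0.1537]
tool_rot: [0.0, 0.675, 0.738, 0.0]
contact_force: [0.7, -1.0, 0.7]
gripper_width: 0.62
grasp_force: 0.0
```

```bash
python3 - <<'E'
from h import *
o=bot.get_obs(); p=bot.read_camera("wrist"); print(o["t"],o["eef_pos"])
for d in bot.tip_of("bottle_neck",p)[:4]: print(d["xy"],d["score"],ray(p,d["xy"],0,o)[:2])
im=p["pixels"]; u=proj(p,[.455,-.124,.0],o)[0].astype(int); print(u)
h=cv2.cvtColor(im,cv2.COLOR_RGB2HSV)
# mouth via Hough circle near
c=im[max(0,u[1]-60):u[1]+60,max(0,u[0]-60):u[0]+60]; print(max(0,u[0]-60),max(0,u[1]-60))
a=cv2.resize(c,None,fx=3.5,fy=3.5,interpolation=cv2.INTER_CUBIC)[:420]
q=bot.read_camera("side")["pixels"][140:240,210:310]; t=bot.read_camera("side")
save("w3.png",np.hstack([a,cv2.resize(q,(a.shape[0],a.shape[0]),interpolation=cv2.INTER_CUBIC)])[:, :800])
E
```

```text
12.575 [ 0.4539322  -0.12400943  0.1537396 ]
[348.4, 86.4] 0.73 [ 0.46630646 -0.0407288 ]
[319.6, 176.7] 0.67 [ 0.44851419 -0.12252165]
[326 178]
266 118
```

View pics/w3.png

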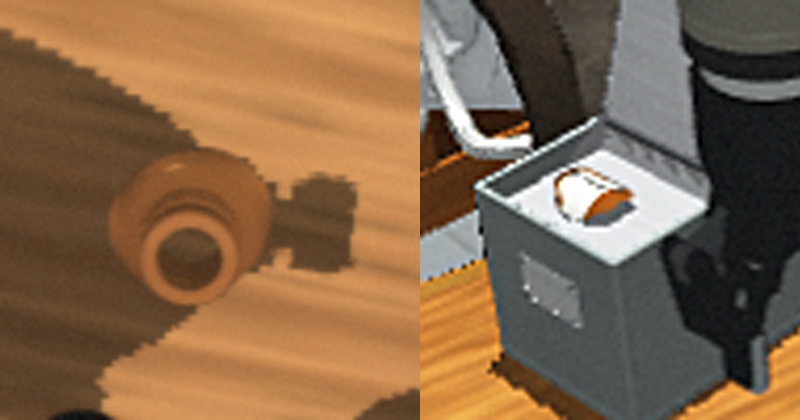

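The shard lies on the tray. The mouth of the brown neck is at crop (190,260) and its foot at about (190,225).

```bash
python3 - <<'E'
from h import *
b=[.5312,.1038,.101]
o=bot.get_obs(); p=bot.read_camera("wrist")
X=ray(p,(320.3,192.3),.035,o);print(o["eef_pos"],X,ray(p,(320.3,181),.005,o)); print(go(o,[X[0],X[1],.012],.101))
print(bpt(b,.051,-.036,.13)-X)
E
```

```text
[ 0.45396142 -0.12388701  0.15368749] [ 0.44999199 -0.12618683  0.035     ] [ 0.44949419 -0.12505698  0.005     ]
(array([ -1.9,  -4.3, 141.7]), array([ 0.001, -0.   , -0.006]))
[0.05698052 0.1913471  0.095     ]
```

Call:
jog_arm(motion=[[0,0,0,-2,-4,50,48],[0,0,0,-2,-4,100,48],[0,0,0,-2,-4,130,48],[0,0,0,-2,-4,140,48],[0,0,0,-2,-4,140,48],[0,0,0,-2,-4,140,15],[0,0,0,-2,-4,140,15],[0,0,0,-2,-4,140,15],[0,0,0,-2,-4,140,15],[0,0,0,-2,-4,140,15]], grip_force=40)

```text
t: 14.08
eef_pos: [0.451, -0.1265, 0.0146]
tool_rot: [0.001, 0.673, 0.739, 0.001]
contact_force: [-0.2, 0.5, 6.0]
gripper_width: 0.27
grasp_force: 39.0
```

```bash
python3 - <<'E'
from h import *
b=[.5312,.1038,.101]
o=bot.get_obs(); print(o["t"],o["eef_pos"],o["gripper_width"],o["grasp_force"],o["contact_force"])
X=bpt(b,.051,-.036,.135); print(X,go(o,X,.101))
E
```

```text
14.075 [ 0.45095425 -0.12648524  0.01462425] 0.2701657879598486 38.96441459655762 [-0.22536518  0.45030886  5.99622667]
[0.50697251 0.06516027 0.135     ] (array([ 185.6,   73.9, -120.2]), array([ 0.003,  0.   , -0.008]))
```

Call:
jog_arm(motion=[[0,0,0,0,0,-60,15],[0,0,0,0,0,-120,15],[0,0,0,50,20,-165,15],[0,0,0,110,45,-180,15],[0,0,0,160,65,-180,15],[0,0,0,186,74,-175,15],[0,0,0,186,74,-150,15],[0,0,0,186,74,-120,15],[0,0,0,186,74,-119,15],[0,0,0,186,74,-119,15]])

```text
t: 15.32
eef_pos: [0.5067, 0.0656, 0.1334]
tool_rot: [0.0, 0.674, 0.739, 0.001]
contact_force: [0.8, 0.1, -0.4]
gripper_width: 0.27
grasp_force: 41.0
```

Call:
jog_arm(motion=[[0,0,0,0,0,0,38],[0,0,0,0,0,0,38],[0,0,0,0,0,0,38],[0,0,0,0,0,-55,38],[0,0,0,0,0,-85,38]])

```text
t: 15.95
eef_pos: [0.507, 0.0654, 0.2193]
tool_rot: [0.001, 0.674, 0.739, 0.001]
contact_force: [0.1, 0.6, -0.0]
gripper_width: 0.445
grasp_force: 0.0
```

```bash
python3 - <<'E'
from h import *
b=[.5312,.1038,.101]
o=bot.get_obs(); print(o["t"],o["eef_pos"],o["gripper_width"],o["grasp_force"],o["contact_force"])
X=bar(b,1.92); X[2]=.30; print(go(o,X,.101)); p=bot.read_camera("wrist")
save("w4.png",p["pixels"])
s=bot.read_camera("side")
print(bot.tip_of("bottle_neck",s)[:3])
E
```

```text
15.95 [0.50703078 0.06541592 0.21934914] 0.44492425569016336 0.0 [ 0.08739679  0.643198   -0.0300616 ]
(array([ 36.7, 110.1, -80.4]), array([ 0.002, -0.   , -0.009]))
[{'xy': [266.0, 191.1], 'score': 0.69}, {'xy': [322.4, 334.7], 'score': 0.68}, {'xy': [284.0, 254.7], 'score': 0.64}]
```

View pics/w4.png

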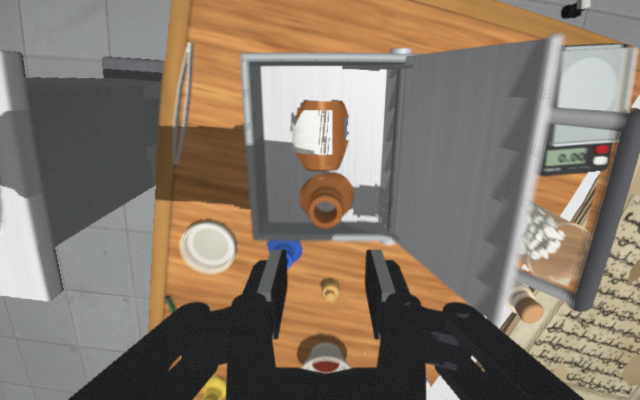

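Both pieces are on the tray: shard at (322,135), neck at (326,203). I pinch the bar to tip them in, and will load the base in a second round.

Call:
jog_arm(motion=[[0,0,0,0,0,-50,45],[0,0,0,15,45,-80,45],[0,0,0,30,90,-80,45],[0,0,0,40,109,-75,45],[0,0,0,40,109,-45,45],[0,0,0,40,109,-20,45],[0,0,0,40,109,-20,5],[0,0,0,40,109,-20,5],[0,0,0,40,109,-20,5],[0,0,0,40,109,-20,5]], grip_force=30)

```text
t: 17.35
eef_pos: [0.6108, 0.1155, 0.2375]
tool_rot: [-0.0, 0.674, 0.739, -0.0]
contact_force: [-0.3, -1.6, -3.0]
gripper_width: 0.103
grasp_force: 29.2
```

```bash
python3 - <<'E'
from h import *
b=[.5312,.1038,.101]
o=bot.get_obs(); print(o["t"],o["eef_pos"],o["gripper_width"],o["grasp_force"],o["contact_force"])
M=rot(o)
for th in np.linspace(1.92,0,15)[1:]:
    d=bar(b,th)-bar(b,1.92); print(round(th,2),np.round(M.T@d*1000))
E
```

```text
17.35 [0.61082863 0.11546926 0.23746554] 0.10275041989851338 29.215653240680695 [-0.2788969  -1.64371669 -3.00904056]
1.78 [ -0. -16.  -7.]
1.65 [ -0. -33. -12.]
1.51 [ -0. -51. -14.]
1.37 [ -1. -68. -14.]
1.23 [ -1. -86. -12.]
1.1 [  -1. -103.   -7.]
0.96 [  -1. -119.    0.]
0.82 [  -1. -134.   10.]
0.69 [  -1. -148.   21.]
0.55 [  -1. -160.   34.]
0.41 [  -1. -170.   48.]
0.27 [  -1. -178.   64.]
0.14 [  -2. -184.   81.]
0.0 [  -2. -187.   98.]
```

Call:
jog_arm(motion=[[0,0,0,0,-16,-7,5],[0,0,0,0,-33,-12,5],[0,0,0,0,-51,-14,5],[0,0,0,0,-68,-14,5],[0,0,0,0,-86,-12,5],[0,0,0,0,-103,-7,5],[0,0,0,-1,-119,0,5],[0,0,0,-1,-134,10,5],[0,0,0,-1,-148,21,5],[0,0,0,-1,-160,34,5]])

```text
t: 18.6
eef_pos: [0.4521, 0.1012, 0.2046]
tool_rot: [-0.0, 0.673, 0.74, 0.003]
contact_force: [3.6, 3.6, -0.6]
gripper_width: 0.098
grasp_force: 30.8
```

Call:
jog_arm(motion=[[0,0,0,0,-10,14,5],[0,0,0,0,-18,30,5],[0,0,0,0,-18,30,5],[0,0,0,0,-18,30,5],[0,0,0,0,-18,30,5],[0,0,0,0,-10,14,5],[0,0,0,0,0,0,5]])

```text
t: 19.48
eef_pos: [0.4508, 0.1007, 0.2037]
tool_rot: [-0.001, 0.673, 0.739, -0.0]
contact_force: [2.4, 7.0, -8.1]
gripper_width: 0.099
grasp_force: 30.0
```

Call:
jog_arm(motion=[[0,0,0,0,12,-13,5],[0,0,0,0,26,-24,5],[0,0,0,0,41,-34,5],[0,0,0,0,57,-41,5],[0,0,0,0,74,-46,5],[0,0,0,0,92,-48,5],[0,0,0,0,109,-48,5],[0,0,0,0,127,-46,5],[0,0,0,0,144,-41,5],[0,0,0,0,161,-34,5]])

```text
t: 20.72
eef_pos: [0.6117, 0.1146, 0.2373]
tool_rot: [-0.001, 0.673, 0.739, -0.001]
contact_force: [-36.8, -2.1, 38.8]
gripper_width: 0.103
grasp_force: 37.2
```

Call:
jog_arm(motion=[[0,0,0,0,-2,0,40],[0,0,0,0,-2,0,40],[0,0,0,0,-2,-50,50],[0,0,0,-60,-8,-60,65],[0,0,0,-120,-16,-60,65],[0,0,0,-180,-24,-20,65],[0,0,0,-240,-32,20,65],[0,0,0,-300,-36,37,65],[0,0,0,-360,-40,37,65],[0,0,0,-396,-43,37,65]])

```text
t: 21.98
eef_pos: [0.6055, -0.2863, 0.2001]
tool_rot: [0.0, 0.674, 0.739, -0.0]
contact_force: [0.5, 0.6, 0.3]
gripper_width: 0.764
grasp_force: 0.0
```

```bash
python3 - <<'E'
from h import *
o=bot.get_obs(); p=bot.read_camera("wrist"); s=bot.read_camera("side")
print(o["t"],o["eef_pos"])
for d in bot.tip_of("bottle_base",p)[:2]: print(d["xy"],d["score"],ray(p,d["xy"],0,o)[:2])
a=cv2.resize(p["pixels"][:330,130:510],None,fx=1.2,fy=1.2); q=s["pixels"][140:250,220:310]
q=cv2.resize(q,(int(396*90/110),396),interpolation=cv2.INTER_CUBIC)
save("w5.png",np.hstack([a,q])[:,:800])
E
```

```text
21.975 [ 0.60553454 -0.28630021  0.20013676]
[185.5, 139.2] 0.74 [ 0.45750998 -0.27002684]
```

View pics/w5.png

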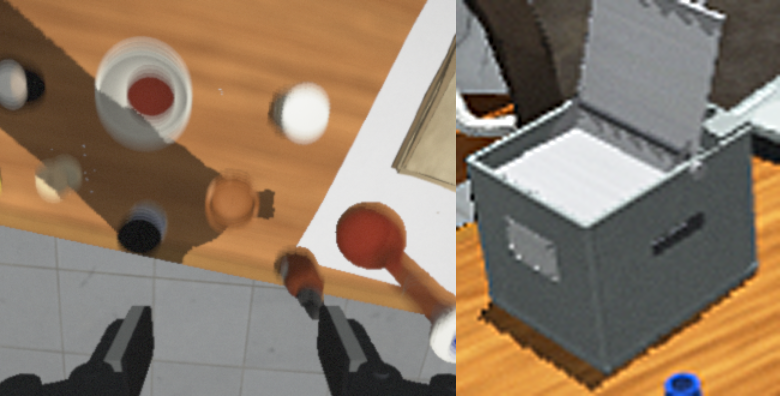

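The tray is empty, so both pieces are in. The base is at wrist pixel (322,167), though blurred. I re-measure it by colour now that the arm has settled.

```bash
python3 - <<'E'
from h import *
o=bot.get_obs(); p=bot.read_camera("wrist"); im=p["pixels"]
print(o["t"],o["eef_pos"])
for d in bot.spot_in("bottle_base",p)[:3]: print(d["xy"],d["score"],ray(p,d["xy"],.008,o)[:2])
for d in bot.tip_of("bottle_base",p)[:3]: print("tip",d["xy"],d["score"],ray(p,d["xy"],0,o)[:2])
x=im[120:215,270:375]; g=cv2.medianBlur(cv2.cvtColor(x,cv2.COLOR_RGB2LAB)[:,:,1],5)
C=cv2.HoughCircles(g,cv2.HOUGH_GRADIENT,1,40,param1=60,param2=10,minRadius=16,maxRadius=28)
if C is not None:
  for c in C[0][:3]: print("circ",c+[270,120,0],ray(p,c[:2]+[270,120],.008,o)[:2])
print("dropper",ray(p,(377,221),.0,o)[:2],ray(p,(377,221),.06,o)[:2])
E
```

```text
22.125 [ 0.60455167 -0.28830026  0.20081818]
[324.5, 161.9] 0.58 [ 0.60308462 -0.28181132]
[477.8, 233.8] 0.28 [ 0.78245179 -0.34872816]
tip [324.4, 161.4] 0.89 [ 0.60307486 -0.28309854]
dropper [ 0.66791438 -0.34603731] [ 0.65555784 -0.3215249 ]
```

Call:
jog_arm(motion=[[0,0,0,5,0,60,66],[0,0,0,5,0,120,66],[0,0,0,5,0,165,66],[0,0,0,5,0,185,66],[0,0,0,5,0,197,66],[0,0,0,5,0,197,66],[0,0,0,5,0,197,33],[0,0,0,5,0,197,33],[0,0,0,5,0,197,33],[0,0,0,5,0,197,33]], grip_force=40)

```text
t: 23.52
eef_pos: [0.6067, -0.2792, 0.0054]
tool_rot: [0.001, 0.674, 0.739, 0.001]
contact_force: [-1.2, 1.6, 4.1]
gripper_width: 0.52
grasp_force: 40.6
```

```bash
python3 - <<'E'
from h import *
b=[.5312,.1038,.101]
o=bot.get_obs(); print(o["t"],o["eef_pos"],o["gripper_width"],o["grasp_force"],o["contact_force"])
X=bpt(b,.051,0,.125); print(X,go(o,X,.101))
E
```

```text
23.525 [ 0.60673581 -0.27921301  0.0054077 ] 0.5197168551302481 40.61066814568221 [-1.15465377  1.63700237  4.06018207]
[0.50334269 0.10097681 0.125     ] (array([ 388. ,  -67.4, -120.2]), array([ 0.003,  0.001, -0.008]))
```

Call:
jog_arm(motion=[[0,0,0,0,0,-60,33],[0,0,0,0,0,-120,33],[0,0,0,50,-8,-170,33],[0,0,-0.1,110,-18,-200,33],[0,0,-0.25,170,-29,-200,33],[0,0,-0.4,230,-39,-200,33],[0,0,-0.55,290,-49,-200,33],[0,0,-0.7,345,-59,-200,33],[0,0,-0.785,388,-67,-190,33],[0,0,-0.785,388,-67,-170,33]])

```text
t: 24.78
eef_pos: [0.503, 0.1062, 0.1746]
tool_rot: [0.001, 0.336, 0.942, 0.002]
contact_force: [0.8, -1.0, -1.4]
gripper_width: 0.514
grasp_force: 41.3
```

```bash
python3 - <<'E'
from h import *
b=[.5312,.1038,.101]
o=bot.get_obs(); print(o["t"],o["eef_pos"],o["gripper_width"],o["grasp_force"],o["contact_force"])
X=bpt(b,.051,0,.1245); print(X,go(o,X,.101+.785))
E
```

```text
24.775 [0.50295537 0.1061573  0.17458158] 0.5137202658113583 41.294155765390315 [ 0.80244029 -0.98256495 -1.44410628]
[0.50334269 0.10097681 0.1245    ] (array([-3.6, -4. , 50.1]), array([ 0.005, -0.   , -0.   ]))
```

Call:
jog_arm(motion=[[0,0,0,0,0,30,33],[0,0,0,0,0,49,33],[0,0,0,0,0,49,33],[0,0,0,0,0,49,54],[0,0,0,0,0,49,54],[0,0,0,0,0,49,54],[0,0,0,0,0,0,54],[0,0,0,0,0,-60,54],[0,0,0,0,0,-120,54],[0,0,0,0,0,-120,54]])

```text
t: 26.02
eef_pos: [0.5058, 0.1019, 0.2984]
tool_rot: [0.003, 0.34, 0.941, 0.004]
contact_force: [0.7, -0.0, -0.3]
gripper_width: 0.635
grasp_force: 0.0
```

```bash
python3 - <<'E'
from h import *
o=bot.get_obs(); print(o["t"],o["eef_pos"]); print(go(o,[.611,.1152,.238],.101))
p=bot.read_camera("side")
for d in bot.tip_of("bottle_base",p)[:3]: print(d["xy"],d["score"],ray(p,d["xy"],.117))
E
```

```text
26.025 [0.50575531 0.10193239 0.29839377]
(array([-72.3,  76.9,  61.4]), array([ 0.01 , -0.   ,  0.777]))
[315.2, 302.6] 0.63 [ 0.35858088 -0.27977931  0.117     ]
[258.4, 189.1] 0.51 [0.51153464 0.09725818 0.117     ]
```

Call:
jog_arm(motion=[[0,0,0.18,-20,20,0,45],[0,0,0.37,-40,42,0,45],[0,0,0.55,-60,64,0,45],[0,0,0.74,-72,77,0,45],[0,0,0.777,-72,77,10,45],[0,0,0.777,-72,77,40,45],[0,0,0.777,-72,77,60,45],[0,0,0.777,-72,77,60,45],[0,0,0.777,-72,77,60,5],[0,0,0.777,-72,77,60,5]], grip_force=30)

```text
t: 27.38
eef_pos: [0.6085, 0.1148, 0.2346]
tool_rot: [0.001, 0.67, 0.742, 0.001]
contact_force: [0.1, 0.0, 3.2]
gripper_width: 0.107
grasp_force: 13.7
```

Call:
jog_arm(motion=[[0,0,0,0,0,0,5],[0,0,0,0,0,0,5]])

```text
t: 27.62
eef_pos: [0.6085, 0.1148, 0.2346]
tool_rot: [0.001, 0.671, 0.742, 0.001]
contact_force: [0.5, 0.2, 6.3]
gripper_width: 0.105
grasp_force: 29.6
```

```bash
python3 - <<'E'
from h import *
o=bot.get_obs(); print(o["t"],o["eef_pos"],o["gripper_width"],o["grasp_force"],o["contact_force"],go(o,o["eef_pos"],.101))
E
```

```text
27.625 [0.60853268 0.11484597 0.23455451] 0.10498538421641433 29.57795888185501 [0.4940345  0.15427238 6.29651032] (array([0., 0., 0.]), array([ 0.003, -0.001, -0.   ]))
```

Call:
jog_arm(motion=[[0,0,0,0,0,0,25],[0,0,0,0,2,-4,25],[0,0,0,0,2,-4,25],[0,0,0,0,2,-4,5],[0,0,0,0,2,-4,5],[0,0,0,0,2,-4,5]])

```text
t: 28.38
eef_pos: [0.6093, 0.115, 0.2371]
tool_rot: [-0.0, 0.671, 0.742, -0.0]
contact_force: [-0.9, -1.0, 0.1]
gripper_width: 0.106
grasp_force: 29.2
```

Call:
jog_arm(motion=[[0,0,0,0,-16,-7,5],[0,0,0,0,-33,-12,5],[0,0,0,0,-51,-14,5],[0,0,0,0,-68,-14,5],[0,0,0,0,-86,-12,5],[0,0,0,0,-103,-7,5],[0,0,0,-1,-119,0,5],[0,0,0,-1,-134,10,5],[0,0,0,-1,-148,21,5],[0,0,0,-1,-160,34,5]])

```text
t: 29.62
eef_pos: [0.4503, 0.0999, 0.2042]
tool_rot: [-0.0, 0.67, 0.743, 0.003]
contact_force: [5.7, 8.1, -1.8]
gripper_width: 0.103
grasp_force: 29.7
```

Call:
jog_arm(motion=[[0,0,0,0,-10,14,5],[0,0,0,0,-14,22,5],[0,0,0,0,-18,30,5],[0,0,0,0,-22,38,5],[0,0,0,0,-24,47,5],[0,0,0,0,-26,56,5],[0,0,0,0,-27,64,5],[0,0,0,0,-27,66,5]])

```text
t: 30.62
eef_pos: [0.4247, 0.0969, 0.1399]
tool_rot: [-0.001, 0.67, 0.742, 0.002]
contact_force: [-11.0, 1.7, 47.0]
gripper_width: 0.101
grasp_force: 35.2
```

Call:
jog_arm(motion=[[0,0,0,0,0,-1,5],[0,0,0,0,0,-1,30],[0,0,0,0,0,-1,30],[0,0,0,0,0,-60,30],[0,0,0,0,0,-120,30],[0,0,0,-60,-20,-150,30],[0,0,0,-120,-20,-150,30],[0,0,0,-180,-20,-150,30],[0,0,0,-240,-20,-150,30],[0,0,0,-240,-20,-150,30]])

```text
t: 31.88
eef_pos: [0.4264, -0.1509, 0.2873]
tool_rot: [0.0, 0.674, 0.739, -0.001]
contact_force: [0.0, 1.0, -1.7]
gripper_width: 0.351
grasp_force: 0.0
```

```bash
python3 - <<'E'
from h import *
o=bot.get_obs(); print(o["t"],o["eef_pos"],o["contact_force"])
b=[.5312,.1038,.101]
s=bot.read_camera("side");t=bot.read_camera("top")
for p in(s,t):
  for d in bot.tip_of("bin_bar",p)[:1]: print(d["xy"],d["score"],proj(p,bar(b,0)),proj(p,bar(b,.06)))
a=s["pixels"][135:255,205:325].copy(); a=cv2.resize(a,(420,420),interpolation=cv2.INTER_CUBIC)
c=cv2.resize(t["pixels"][120:320,215:425],(380,362),interpolation=cv2.INTER_CUBIC)
c=np.vstack([c,np.zeros((58,380,3),np.uint8)]); save("fin.png",np.hstack([a,c]))
E
```

```text
31.875 [ 0.42642488 -0.15087556  0.28727537] [ 0.01588343  1.04511922 -1.73946896]
[230.2, 190.6] 0.7 [[229.87820049 192.05739216]] [[229.81256204 189.22585353]]
[264.8, 244.4] 0.97 [[270.09782911 245.3418642 ]] [[269.81287892 244.5803437 ]]
```

View pics/fin.png

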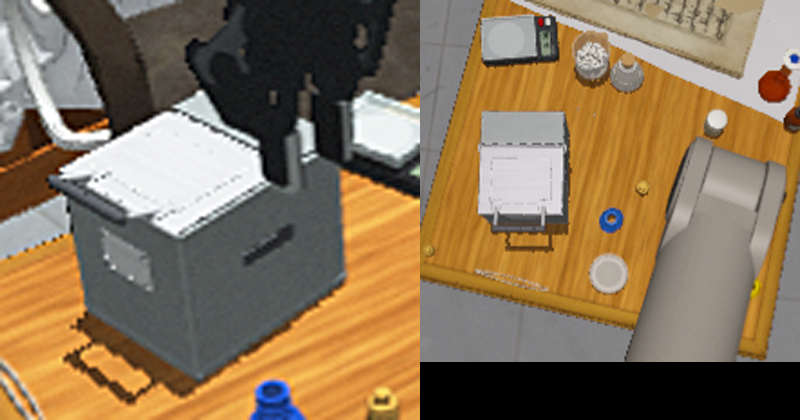

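The lid looks flush, with the bar at side pixel (230,191), within about 1.5 px of the shut position. To be sure, I probe the bar lightly with closed fingers.

Call:
jog_arm(motion=[[0,0,0,60,5,0,0],[0,0,0,120,10,0,0],[0,0,0,180,15,0,0],[0,0,0,240,20,0,0],[0,0,0,247,21,50,0],[0,0,0,247,21,100,0],[0,0,0,247,21,122,0],[0,0,0,247,21,127,0],[0,0,0,247,21,130,0],[0,0,0,247,21,131,0]])

```text
t: 33.33
eef_pos: [0.4244, 0.1029, 0.1571]
tool_rot: [-0.0, 0.67, 0.742, 0.001]
contact_force: [-0.9, 0.0, 0.1]
gripper_width: -0.002
grasp_force: 0.0
```

Call:
jog_arm(motion=[[0,0,0,0,0,1,0],[0,0,0,0,0,2,0],[0,0,0,0,0,2,0]])

```text
t: 33.7
eef_pos: [0.4245, 0.1028, 0.156]
tool_rot: [-0.001, 0.671, 0.742, 0.001]
contact_force: [-6.2, -1.1, 21.4]
gripper_width: -0.002
grasp_force: 10.7
```

Contact comes at about 156 mm, which is the bar's top height with the lid shut (151.5 + 5). I retreat and hand in.

Call:
jog_arm(motion=[[0,0,0,0,0,-40,0],[0,0,0,0,0,-100,0],[0,0,0,0,0,-130,0],[0,0,0,0,0,-130,0]])

```text
t: 34.2
eef_pos: [0.4254, 0.103, 0.2867]
tool_rot: [-0.0, 0.67, 0.742, 0.003]
contact_force: [0.6, 0.6, -0.2]
gripper_width: 0.0
grasp_force: 0.0
```

```bash
python3 - <<'E'
from h import *
o=bot.get_obs(); print(o["t"],o["contact_force"]); print(bot.hand_in())
E
```

```text
34.2 [ 0.58878767  0.62529139 -0.16757431]
the job is handed in; nothing more can be done
None
```

I handed the job in at 34.2 s (no verdict was returned): all three bottle pieces were tipped into the bin, though I didn't look inside after the last tip, and a probe of the bar found the lid fully shut.

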